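# Set up the notched rest and lean the slotted plate in it for painting

### The job

The tall slotted aluminium plate has to stand tilted back in the notched rest so that its face can be painted. First lay the loose cross bar level into the middle pair of notches and let go of it, then take the tall plate with the long slot out of the rack and lean it back on the bar, squarely between the two cheeks, with its lower edge down in the channel at the foot of the rest. Leave the other two plates in the rack, and do not disturb the oil can, the tape roll or the steel angle.

Things in the scene. Friction and masses are not known exactly. Their poses are not given: they have to be found in the camera images.
- rest: Steel leaning rest bolted to the worktop. Origin: centre of the underside of its base (180 mm in x, 184 in y, 8 high). Own +x points to its back. Two upright cheeks, 8 mm thick, 140 mm apart inside (y = +-70 to +-78 mm). Along the top of each: 3 U-notches open upwards, at x = -45 (front), -15 (middle), +15 mm (back). Low 10 mm tie rod at x = 46, z = 24 mm.
- middle_notches (a point): Point midway between the cheeks, on the axis of a bar that lies in the middle pair of notches (x = -15, y = 0, z = 108 mm of the rest); axes as the rest, so that bar lies along y. The notches are 17 mm wide with floors 7 mm below this point; the round-topped teeth between them end 10 mm above it. Neighbouring notches are 30 mm in front and behind.
- foot_channel (a point): Middle of the floor of the channel at the foot of the rest (x = -70, z = 8 mm of the rest; axes as the rest). It runs along y between the cheeks. Inner faces 12 mm in front and behind (24 mm wide); front wall 16 mm high, rear wall 10 mm. A plate with its foot here that leans on a bar in the middle notches tilts 21 to 26 degrees, its top to the rest's +x.
- cross_bar: Loose round steel bar, 14 mm in diameter, with a black hexagon head (24 mm across flats, 8 mm thick) on each end; 184 mm long overall, 168 mm between the heads, which hang outside the cheeks with 6 mm play each side. About 0.24 kg. Origin: middle of its axis; own y runs along it. It starts lying on the worktop, axis 12 mm up.
- plate: The plate to lean: flat aluminium, 10 mm thick (own x), 100 mm wide (own y), 170 mm tall (own z), about 0.43 kg, with one long upright slot, 14 mm wide, from 60 to 120 mm above its lower edge. Origin: centre of its lower edge, +z towards its top. It starts upright in one of the three places of the rack; both faces are alike.
- holed_plate: Plate that stays in the rack: same 10 x 100 x 170 mm, but with two round 26 mm holes one above the other instead of the slot. Origin and axes as the other plate.
- short_plate: Plate that stays in the rack: slotted too, but only 125 mm tall (10 x 100 x 125 mm). Origin and axes as the other plates.
- rack: Steel plate rack bolted to the worktop: base 190 mm (x) x 110 mm (y) x 8 mm. Origin: centre of its underside. Plates stand on the base (z = 8 mm), across x, at own x = -62, 0 and +62 mm, each between two wire hoops (6 mm wire, 66 mm wide in y, up to z = 63 mm) with a gap of 13 mm. Drawn up 60 mm, a plate clears its hoops; the tops of tall plates stand at z = 178 mm.
- oil_can: Small green oil can, 64 x 82 x 151 mm, bystander; origin at the centre of its underside.
- tape_roll: Grey tape roll, 104 mm across, 24 mm high, lying flat, bystander; origin at the centre of its underside.
- square: Small L-shaped steel angle, 70 x 126 mm, 9 mm high, lying flat, bystander; origin at the centre of its underside.

How it is judged:
On the way, in this order (a step that is already met when the one before it is completed fails the run):
1. the cross bar lies let go in the middle pair of notches (x of cross_bar in the frame of rest between -0.021 and -0.009 m and z of cross_bar in the frame of rest between 0.103 and 0.112 m and y of cross_bar in the frame of rest between -0.012 and 0.012 m and angle between the y axis of cross_bar and the y axis of rest, either way round below 0.06 rad and contact force between cross_bar and the fingers below 0.1 N), for 0.3 s.
2. the slotted plate leans on the bar, foot in the channel, and is let go (x of plate in the frame of rest between -0.085 and -0.059 m and z of plate in the frame of rest below 0.016 m and y of plate in the frame of rest between -0.022 and 0.022 m and angle between plate's own z axis and vertical between 0.28 and 0.56 rad and angle between the y axis of plate and the y axis of rest, either way round below 0.12 rad and contact force between plate and cross_bar above 0.1 N and contact force between plate and the fingers below 0.1 N), for 0.3 s.
At the end, for the whole second after the job is handed in: The bar lies in the middle notch of both cheeks (axis within 6 mm along, 12 mm across, 3 degrees). The tall slotted plate stands in the foot channel within 22 mm of its middle, square within 7 degrees, tilted 16 to 32 degrees, resting on the bar, released and still (all of step 2 and x of cross_bar in the frame of rest between -0.021 and -0.009 m and z of cross_bar in the frame of rest between 0.103 and 0.112 m and y of cross_bar in the frame of rest between -0.012 and 0.012 m and angle between the y axis of cross_bar and the y axis of rest, either way round below 0.06 rad and linear speed of each of plate, cross_bar below 0.03 m/s); the robot touches nothing.
It fails at once if the plate with round holes or the short plate is shifted by more than 25 mm (distance of any of holed_plate, short_plate from where it was at the start of the episode above 0.025 m).
It fails at once if the oil can, tape roll or steel angle is shifted by more than 25 mm or the can tipped (distance of any of oil_can, tape_roll, square from where it was at the start of the episode above 0.025 m or angle between oil_can's own z axis and vertical above 0.3 rad).
It also fails if it takes over 61 s, if anything falls off the work surface, if the arm or the gripper's body presses on something with over 40 N, if the wrist force passes 120 N, or if a joint passes its speed limit or range.

### The arm

A 7-joint arm with a two-finger parallel gripper is mounted at the origin on a cart in front of the work surface, level with it; the furniture and walls round the work are solid. World frame = base frame: x ahead of the robot, y to its left, z up, the work surface at z = 0. Lengths are in m, angles in rad, forces in N, time in s.
With the tool pointing down it reaches from about 0.4 to 0.85 m from the base axis. Payload 10.4 kg.
Tool frame: the origin (TCP) lies on the centre line of the jaws, within the pads' length; the fingertips stand 17 mm ahead of it and the grasp point (between the pads) lies 2 mm behind it; z points along the fingers, y is the line along which they close (so a half turn about z gives the same grasp; the last joint's range is limited). The gripper opens to 85 mm and grips with 20 to 120 N. Pads are 22 mm wide; open, the fingers measure 114 mm over their backs; the gripper's body (76 mm by 85 mm) begins 54 mm behind the grasp point. The pads swing forward as they close: fully open they stand 13 mm farther back than shut.
Start: joints at [-1.356, 0.332, -0.065, 1.46, 0.022, 1.35, -0.088], TCP at [0.147, 0.607, 0.227] pointing down, gripper open.
Joint ranges: [-2.6, 2.6], [-0.5, 2.12], [-1.47, 1.34], [0.16, 2.42], [-1.27, 4.41], [0.06, 2.06], [-2.6, 2.6]. Speed limits (rad/s): [2.22, 2.22, 2.79, 2.79, 3.14, 3.14, 3.14].

### API

Orientations are given as a unit quaternion [x, y, z, w].
In Python, from workcell import get_obs, optics, job gives the robot as it stands. The module is installed in compiled form; this text tells all that it offers.
- The arm moves only by the tool send_rows, never from a script. Its argument "plan" is a list that holds one entry, the list of rows, each a list of 7 numbers: the turn, a rotation vector about the tool's x, y, z in units of 1.5 rad (1.0 is 1.5 rad), then the shift along the tool's x, y, z in units of 20 cm (1.0 is 20 cm), then the opening, from 0 (shut) to 1 (fully open). A call has 1 to 20 rows; each row shifts and turns the commanded pose from where the row before left it, along the tool's axes as they then stand; what a row does not reach is not made up. A row lasts 1/12 s, in which the tool goes at most 41.7 mm and 7.16 degrees, less where a joint would pass 70% of its speed; a pose out of reach is approached as far as the arm can. A call with a number of a shift or a turn outside -1 to 1 is refused whole. A call with a gripper value outside its range is refused whole. The fingers move at their own pace and stop on an object; "squeeze" is the grip in N (left out, the last holds). Time passes only in rows, so rows that do not move let the fingers close. It gives the time, the measured TCP pose, the force, the opening and the grip force at its end, in the units of the state.
- get_obs(): the state, without advancing time (a new reading comes with each control period).
- optics.camera(name): name is "scene" or "top" or "wrist"; returns the picture (480x640x3 uint8, red, green, blue); there is no depth.
- optics.get_calibration(name): a dict with "intrinsics" (3x3 intrinsics, pixels), "world_from_camera" (4x4, takes a point from camera to world coordinates); the wrist camera has in their place "T_tool_cam" (4x4, takes a point from camera to tool coordinates, whose origin is the TCP and whose axes are the flange's). Camera axes: x right, y up, looking along -z (the intrinsics and any distortion apply to the point x, -y, -z); pixel columns grow to the right and rows downward; lengths in m; the calibration is good to about 2 mm. A picture is of the moment at which its call begins: read the wrist's pose just before it. get_calibration takes no time and is no camera call.
- job.hand_in(): hands the job in; it is judged then, once.
The state is a dict: "clock": time; "joint_pos": joint angles; "joint_velocities": joint speeds; "tau": joint torques, N m; "position": TCP position; "ee_rot": TCP orientation; "ft_force": force on the tool from outside, world axes, zero at the start; "torque": the same for the moment, N m; "grip_width": opening from 0.0 (shut) to 1.0 (fully open); "grasp_force": force on a finger pad.
Only numpy, scipy, OpenCV 4.12 (cv2) and the standard library are available. Lean on these libraries where they do the work, as an engineer would, in place of code of your own. Each camera call takes 0.05 s, during which the arm holds its last target. There are 200 camera calls.

## Working session

There is one attempt and no reset: what is moved stays moved. The work goes in short steps, Python scripts to look and compute and a tool call to move; the robot and the scene stay as the last step left them, time stands still between calls to the robot, and variables do not carry over. Pictures are saved under pics/ and viewed, at most 10 in all, crops included, and the job is handed in when it is done.

Besides the shell and the picture viewer there is one more tool, called after "Request:" as name(argument=value, ...) on one line, values as JSON. send_rows: Moves the arm, as the interface text tells. Its arguments: {"type":"object","properties":{"plan":{"type":"array"},"squeeze":{"type":"number"}},"required":["plan"]}

```bash
mkdir -p pics; python3 - <<'E'
from workcell import get_obs, optics
import cv2,numpy as np
np.set_printoptions(precision=4,suppress=True)
o=get_obs();print(o)
for n in("scene","top","wrist"):
    c=optics.get_calibration(n);print(n,{k:np.array(v) if not isinstance(v,(str,dict)) else v for k,v in c.items()})
    im=optics.camera(n);cv2.imwrite(f"pics/{n}0.png",im[:,:,::-1])
E
```

```text
{'clock': 0.0, 'joint_pos': array([-1.3556,  0.3329, -0.0647,  1.461 ,  0.0216,  1.3499, -0.0885]), 'joint_velocities': array([-0.0011,  0.0011,  0.0004, -0.0004,  0.0002,  0.0013, -0.0015]), 'tau': array([  0.0005, -62.5438,   0.0496, -39.1613,   0.0163,   0.0098,
        -0.    ]), 'position': array([0.1471, 0.607 , 0.2262]), 'ee_rot': array([ 0.1186,  0.9929, -0.0007, -0.    ]), 'ft_force': array([-0.1279,  1.1789,  0.3924]), 'torque': array([-0.005 ,  0.0464, -0.0272]), 'grasp_force': 0.0, 'grip_width': 0.9986093569575097}
scene {'intrinsics': array([[502.2315,   0.    , 323.5694],
       [  0.    , 502.2315, 238.8471],
       [  0.    ,   0.    ,   1.    ]]), 'world_from_camera': array([[ 0.8015,  0.3503, -0.4847, -0.0338],
       [-0.598 ,  0.4783, -0.6431, -0.7277],
       [ 0.0066,  0.8053,  0.5928,  0.8531],
       [ 0.    ,  0.    ,  0.    ,  1.    ]])}
top {'intrinsics': array([[593.2707,   0.    , 316.9944],
       [  0.    , 593.2707, 239.3799],
       [  0.    ,   0.    ,   1.    ]]), 'world_from_camera': array([[ 0.0198,  0.9817, -0.1892,  0.2823],
       [-0.9998,  0.0198, -0.0023,  0.087 ],
       [ 0.0015,  0.1892,  0.9819,  1.7567],
       [ 0.    ,  0.    ,  0.    ,  1.    ]])}
wrist {'intrinsics': array([[352.6469,   0.    , 320.1333],
       [  0.    , 352.6469, 232.5629],
       [  0.    ,   0.    ,   1.    ]]), 'T_tool_cam': array([[-0.0002,  0.9619,  0.2735,  0.0694],
       [ 1.    ,  0.0003, -0.0005,  0.0011],
       [-0.0005,  0.2735, -0.9619, -0.1464],
       [ 0.    ,  0.    ,  0.    ,  1.    ]])}
```

View pics/scene0.png

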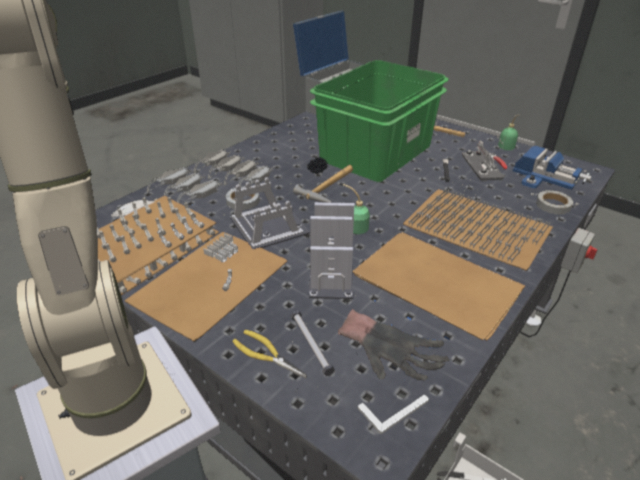

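View pics/top0.png

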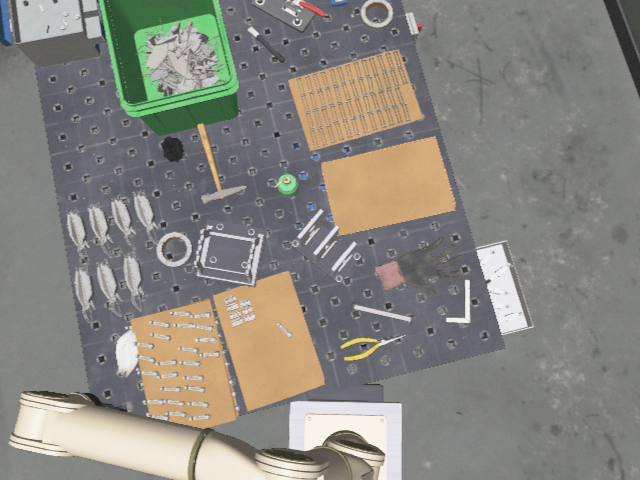

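The scene view shows the rack near (332,250), the rest near (265,215) and the bar from (297,318) to (328,370). In the top view, the rest is at (230,255), the rack at (328,240) and the bar runs from (356,307) to (409,319). I'll zoom in on both.

```bash
cat > h.py <<'E'
import numpy as np,cv2
from scipy.spatial.transform import Rotation as R
from workcell import get_obs,optics
np.set_printoptions(precision=4,suppress=True)
F=np.diag([1,-1,-1.])
def cal(n,o=None):
    c=optics.get_calibration(n);K=np.array(c["intrinsics"])
    if n=="wrist":
        T=np.eye(4);T[:3,:3]=R.from_quat(o["ee_rot"]).as_matrix();T[:3,3]=o["position"]
        T=T@np.array(c["T_tool_cam"])
    else: T=np.array(c["world_from_camera"])
    return K,T
def proj(KT,P):
    K,T=KT;P=np.atleast_2d(P);q=(P-T[:3,3])@T[:3,:3]@F@K.T
    return q[:,:2]/q[:,2:]
def ray(KT,uv):
    K,T=KT;return T[:3,3],T[:3,:3]@F@np.linalg.inv(K)@[*uv,1]
def onz(KT,uv,z):
    c,d=ray(KT,uv);return c+d*(z-c[2])/d[2]
def tri(obs):
    A=0;b=0
    for KT,uv in obs:
        c,d=ray(KT,uv);d=d/np.linalg.norm(d);M=np.eye(3)-np.outer(d,d);A=A+M;b=b+M@c
    return np.linalg.solve(A,b)
E
python3 - <<'E'
import cv2
a=cv2.imread("pics/top0.png");cv2.imwrite("pics/topc.png",cv2.resize(a[195:335,165:425],None,fx=3,fy=3,interpolation=cv2.INTER_CUBIC))
a=cv2.imread("pics/scene0.png");cv2.imwrite("pics/scenec.png",cv2.resize(a[170:385,215:445],None,fx=2.75,fy=2.75,interpolation=cv2.INTER_CUBIC))
E
```

```text
(no output)
```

View pics/topc.png

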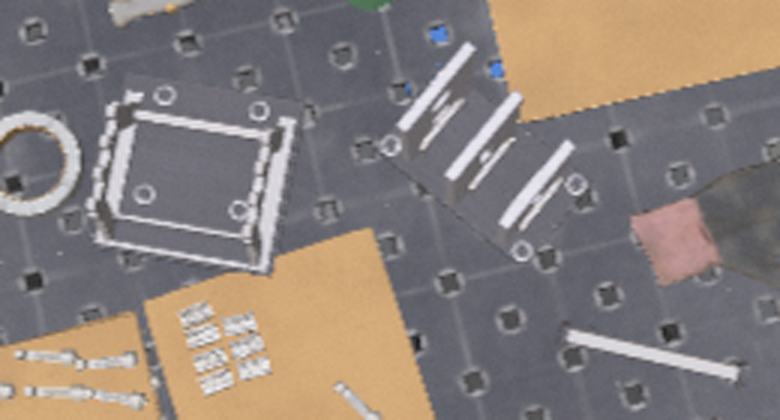

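View pics/scenec.png

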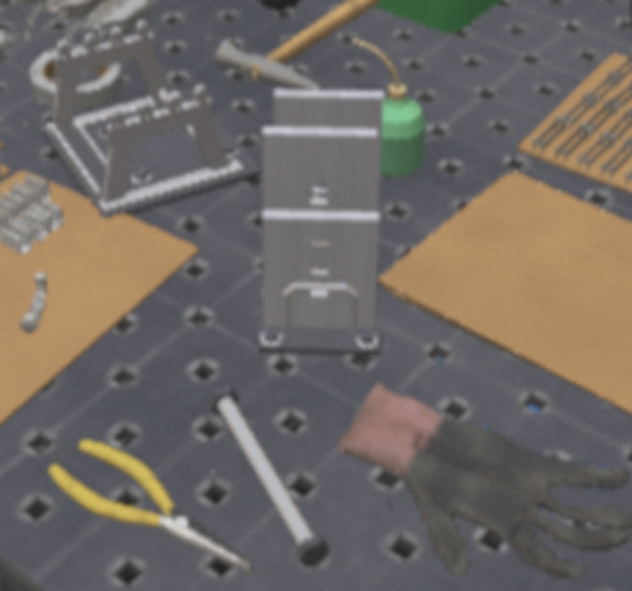

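The top crop shows the bar from (570,335) to (738,373). The rest's channel side faces the robot, with its wall lines near (95,240)-(268,268), and the tie rod runs (135,118)-(285,130). The plates' top edges are at (400,128)-(472,45), (450,178)-(520,95) and (503,225)-(573,145). In the scene crop the short plate is in front, and the middle plate seems to have the slot at (318,195).

```bash
python3 - <<'E'
from h import *
t=cal("top");s=cal("scene")
tp=lambda u,v:(u/3+165-1/3,v/3+195-1/3); sp=lambda u,v:(u/2.75+215-.3,v/2.75+170-.3)
e1=tri([(t,tp(570,335)),(s,sp(226,398))]);e2=tri([(t,tp(738,373)),(s,sp(313,548))])
print("bar",e1,e2,np.linalg.norm(e1-e2),(e1+e2)/2,np.degrees(np.arctan2(*(e2-e1)[1::-1])))
# plates' top corners
for n,a,b,z in(("back",(400,128),(472,45),.178),("mid",(450,178),(520,95),.178),("short",(503,225),(573,145),.133)):
    A=onz(t,tp(*a),z);B=onz(t,tp(*b),z);print(n,A,B,np.linalg.norm(A-B),(A+B)/2,np.degrees(np.arctan2(*(B-A)[1::-1])))
for n,a,b in(("back",(274,95),(383,95)),("mid",(263,132),(378,132)),("short",(263,216),(379,216))):
    A=onz(s,sp(*a),.178 if n!="short" else .133);B=onz(s,sp(*b),.178 if n!="short" else .133);print(n,A,B,np.linalg.norm(A-B),(A+B)/2)
print("mid tri",tri([(t,tp(450,178)),(s,sp(263,132))]),tri([(t,tp(520,95)),(s,sp(378,132))]))
# rest base corners z=.008
for p in((130,78),(300,100),(95,240),(268,268)):print("rest corner",onz(t,tp(*p),.012))
E
```

```text
bar [ 0.4208 -0.0231  0.0184] [ 0.388  -0.1877  0.0105] 0.1680332660837842 [ 0.4044 -0.1054  0.0144] -101.2514347527435
back [0.5911 0.1423 0.178 ] [0.6695 0.0787 0.178 ] 0.10102887716611872 [0.6303 0.1105 0.178 ] -39.059295631636
mid [0.5462 0.0962 0.178 ] [0.6238 0.0343 0.178 ] 0.09926312738141609 [0.585  0.0652 0.178 ] -38.59558909903785
short [0.5109 0.0468 0.133 ] [ 0.587 -0.017  0.133] 0.09938278773298301 [0.5489 0.0149 0.133 ] -39.96563449702228
back [0.5869 0.1353 0.178 ] [0.667  0.0768 0.178 ] 0.09921103766550401 [0.6269 0.106  0.178 ]
mid [0.5438 0.0922 0.178 ] [0.625  0.0328 0.178 ] 0.10061559203149344 [0.5844 0.0625 0.178 ]
short [0.5075 0.0419 0.133 ] [ 0.5878 -0.0169  0.133 ] 0.09953026040824552 [0.5476 0.0125 0.133 ]
mid tri [0.5467 0.0962 0.1746] [0.6247 0.0338 0.1774]
rest corner [0.6692 0.4205 0.012 ]
rest corner [0.6501 0.249  0.012 ]
rest corner [0.5049 0.4461 0.012 ]
rest corner [0.4806 0.2744 0.012 ]
```

```bash
cat >> h.py <<'E'
def pose(p,q):
    T=np.eye(4);T[:3,:3]=q;T[:3,3]=p;return T
def now():
    o=get_obs();return pose(o["position"],R.from_quat(o["ee_rot"]).as_matrix())
def down(p,deg,tilt=0):
    "tool down, tool y at deg in the plane, then turned about tool x by tilt deg"
    a=np.radians(deg);y=np.array([np.cos(a),np.sin(a),0]);z=np.array([0,0,-1.])
    return pose(p,np.c_[np.cross(y,z),y,z]@R.from_euler('x',tilt,degrees=True).as_matrix())
def rows(A,B,n):
    "equal rows (constant screw) from A to B"
    D=np.linalg.inv(A)@B;w=R.from_matrix(D[:3,:3]).as_rotvec()/n;Rn=R.from_rotvec(w).as_matrix()
    S=sum(np.linalg.matrix_power(Rn,k) for k in range(n))
    v=np.linalg.solve(S,D[:3,3])
    print(n,"x",np.round(np.r_[w/1.5,v/.2],4),"deg/row %.1f mm/row %.1f"%(np.degrees(np.linalg.norm(w)),1e3*np.linalg.norm(v)))
E
python3 - <<'E'
from h import *
rows(now(),down([.52,.19,.40],20),18)
E
```

```text
18 x [-0.      0.      0.0364 -0.1603 -0.0224 -0.0482] deg/row 3.1 mm/row 33.8
```

Request:
send_rows(plan=[[[0, 0, 0.0364, -0.16, -0.022, -0.048, 1], [0, 0, 0.0364, -0.16, -0.022, -0.048, 1], [0, 0, 0.0364, -0.16, -0.022, -0.048, 1], [0, 0, 0.0364, -0.16, -0.022, -0.048, 1], [0, 0, 0.0364, -0.16, -0.022, -0.048, 1], [0, 0, 0.0364, -0.16, -0.022, -0.048, 1], [0, 0, 0.0364, -0.16, -0.022, -0.048, 1], [0, 0, 0.0364, -0.16, -0.022, -0.048, 1], [0, 0, 0.0364, -0.16, -0.022, -0.048, 1], [0, 0, 0.0364, -0.16, -0.022, -0.048, 1], [0, 0, 0.0364, -0.16, -0.022, -0.048, 1], [0, 0, 0.0364, -0.16, -0.022, -0.048, 1], [0, 0, 0.0364, -0.16, -0.022, -0.048, 1], [0, 0, 0.0364, -0.16, -0.022, -0.048, 1], [0, 0, 0.0364, -0.16, -0.022, -0.048, 1], [0, 0, 0.0364, -0.16, -0.022, -0.048, 1], [0, 0, 0.0364, -0.16, -0.022, -0.048, 1], [0, 0, 0.0364, -0.16, -0.022, -0.048, 1], [0, 0, 0, 0, 0, 0, 1], [0, 0, 0, 0, 0, 0, 1]]])

```text
clock: 1.82
position: [0.5213, 0.1901, 0.4005]
ee_rot: [0.575, 0.818, 0.001, 0.0]
ft_force: [-0.1, 1.6, -1.0]
grip_width: 1.004
grasp_force: 0.0
```

```bash
python3 - <<'E'
from h import *
o=get_obs();np.save("w1.npy",np.r_[o["position"],o["ee_rot"]]);print(o["clock"],o["position"],o["ee_rot"],o["joint_pos"])
cv2.imwrite("pics/w1.png",optics.camera("wrist")[:,:,::-1])
E
```

```text
1.8167 [0.5213 0.1901 0.4005] [0.5747 0.8184 0.0006 0.0003] [-0.7718  0.1398  0.3934  1.3511 -0.0537  1.6599 -0.0404]
```

View pics/w1.png

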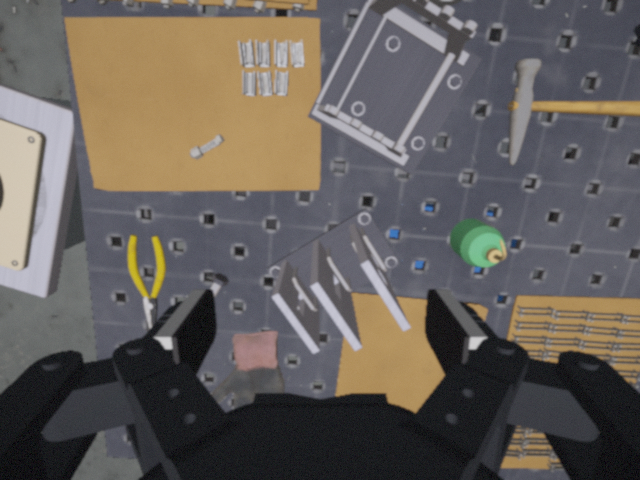

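The wrist view shows the rest at the top, with the near cheek from (313,112) to (405,160) and the far cheek from (370,5) to (475,30). The plate top edges are at (275,296)-(316,351), (313,286)-(358,347) and (364,262)-(408,329). I'll overlay the rest model on it and enlarge.

```bash
python3 - <<'E'
from h import *
w=np.load("w1.npy");o={"position":w[:3],"ee_rot":w[3:]};K=cal("wrist",o)
im=cv2.imread("pics/w1.png")
a=cv2.resize(im[0:180,300:490],None,fx=2.7,fy=2.7,interpolation=cv2.INTER_CUBIC)
b=cv2.resize(im[210:360,265:415],None,fx=1.9,fy=1.9,interpolation=cv2.INTER_CUBIC)
y=np.radians(-8.6);Rz=np.array([[np.cos(y),-np.sin(y)],[np.sin(y),np.cos(y)]])
def rp(p):return np.r_[np.array([.576,.347])+Rz@p[:2],p[2]]
pts=[(sx*.09,sy*.092,.008) for sx in(1,-1) for sy in(1,-1)]+[(x,sy*c,.101) for x in(-.045,-.015,.015) for sy in(1,-1) for c in (.07,.078)]
for p in pts:
    u=(proj(K,rp(np.array(p)))[0]-[300,0])*2.7+1.3;cv2.circle(a,tuple(np.round(u).astype(int)),2,(0,0,255),-1)
out=np.zeros((max(a.shape[0],b.shape[0]),a.shape[1]+b.shape[1],3),np.uint8);out[:a.shape[0],:a.shape[1]]=a;out[:b.shape[0],a.shape[1]:]=b
print(out.shape);cv2.imwrite("pics/w1c.png",out)
t=cal("wrist",o)
for n,A,B,z in(("short",(275,296),(316,351),.133),("mid",(313,286),(358,347),.178),("back",(364,262),(408,329),.178)):
    A=onz(t,A,z);B=onz(t,B,z);print(n,A,B,np.linalg.norm(A-B),(A+B)/2,np.degrees(np.arctan2(*(B-A)[1::-1])))
E
```

```text
(486, 798, 3)
short [0.5125 0.0469 0.133 ] [ 0.5893 -0.0118  0.133 ] 0.09669739820264064 [0.5509 0.0175 0.133 ] -37.342362804866106
mid [0.5476 0.096  0.178 ] [0.6249 0.0395 0.178 ] 0.09570803084179917 [0.5863 0.0678 0.178 ] -36.21772290958413
back [0.5914 0.1426 0.178 ] [0.6715 0.082  0.178 ] 0.1004037156129911 [0.6314 0.1123 0.178 ] -37.119809264824724
```

View pics/w1c.png

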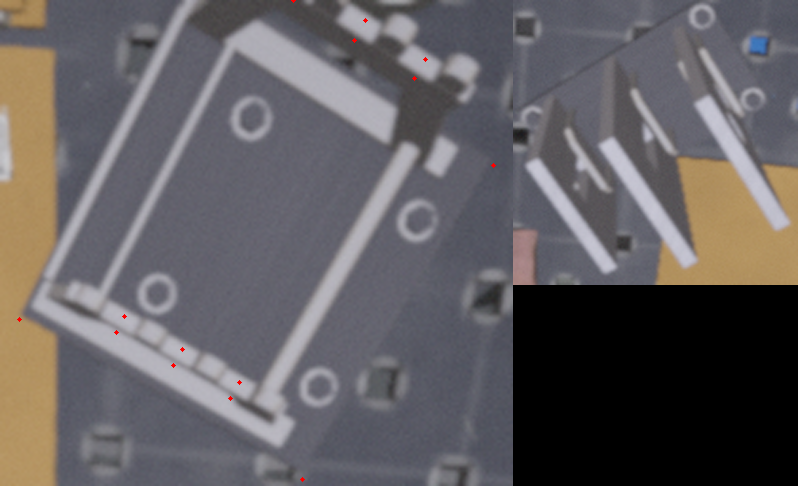

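The overlay puts the rest within about 4 mm of the estimate. The notch floors appear at crop (118,312), (180,349), (238,381) on the near cheek and (360,22), (420,62) on the far one. Next I'll fit the rest and check the slot.

```bash
python3 - <<'E'
from h import *
from scipy.optimize import least_squares
w=np.load("w1.npy");o={"position":w[:3],"ee_rot":w[3:]};K=cal("wrist",o);S=cal("scene")
uv=np.array([(118,312),(180,349),(238,381),(360,22),(420,62)],float)/2.7+[300-.3,-.3]
m=np.array([(-.045,-.074),(-.015,-.074),(.015,-.074),(-.015,.074),(.015,.074)])
def P(v,m,z):
    c,s=np.cos(v[2]),np.sin(v[2]);return np.c_[m@np.array([[c,s],[-s,c]])+v[:2],np.full(len(m),z)]
f=lambda v:(proj(K,P(v,m,.101))-uv).ravel()
r=least_squares(f,[.576,.347,-.15]);print("rest",r.x,np.degrees(r.x[2]),r.fun)
# free height check
g=lambda v:(proj(K,P(v,m,v[3]))-uv).ravel();q=least_squares(g,[.576,.347,-.15,.1]);print("free z",q.x)
# slot: pixel patch on middle plate in the scene, rectified plate face (camera-side face)
im=cv2.imread("pics/scene0.png",0)
A=np.array([.5465,.0962]);B=np.array([.6243,.0345]);u=(B-A)/np.linalg.norm(B-A);n=np.array([-u[1],u[0]]);c=(A+B)/2
if n@np.array([-1,-1])<0:n=-n
for name,cc in(("mid",c),("short",np.array([.549,.015]))):
    X=[[proj(S,np.r_[cc+n*.005+u*s,z+.008])[0] for s in np.arange(-.03,.031,.004)] for z in np.arange(.135 if name=="mid" else .115,.05,-.005)]
    X=np.array(X,np.float32);print(name);print(cv2.remap(im,X[...,0],X[...,1],cv2.INTER_LINEAR))
E
```

```text
rest [ 0.5753  0.3502 -0.1545] -8.850652371303838 [ 0.7776  1.154  -0.7212 -0.0672 -1.1344  0.3332  0.4722 -0.4705  0.507
 -0.7253]
free z [ 0.5757  0.3509 -0.1541  0.0978]
mid
[[113 113 111 110 111 110 110 109 110 111 111 110 109 108 110 109]
 [111 112 112 109 110 110 111 109 109 110 111 111 108 109 110 108]
 [111 111 110 109 112 110 110 108 109 111 111 109 108 109 109 108]
 [111 111 111 110 111 109 111 110 107 108 110 109 108 108 110 108]
 [111 110 110 109 109 109 113 117 107 105 111 109 109 108 110 108]
 [111 109 111 109 111 109 130 161 147 133 114 109 108 108 107 107]
 [110 110 111 110 110 108 117 141 130 122 113 109 107 108 110 107]
 [110 110 110 109 109 113 137 163 154 138 115 108 107 108 109 107]
 [111 112 111 109 109 116 153 173 171 157 118 108 108 108 107 108]
 [118 114 115 114 116 116 125 128 126 121 114 113 114 114 114 112]
 [163 157 155 157 160 160 162 163 162 156 156 158 159 162 165 166]
 [193 190 187 189 193 192 196 195 194 190 188 187 188 190 190 190]
 [150 148 145 141 144 144 143 147 147 144 141 140 137 138 139 141]
 [112 112 111 108 112 112 112 113 114 112 110 110 10
[... 394 characters left out ...]
 109 109 108 108 110 111 110]
 [108 109 108 107 110 113 121 121 122 117 111 108 109 110 111 111]
 [109 110 108 108 111 112 122 128 126 122 110 107 109 110 110 111]
 [109 110 108 109 109 111 108 108 109 109 108 108 108 109 110 111]
 [109 110 108 108 110 110 106 109 108 109 110 108 109 110 111 112]
 [109 110 108 108 110 110 108 109 109 109 109 108 110 111 110 110]
 [109 110 108 108 110 109 108 110 109 109 108 108 109 109 110 111]
 [110 110 108 109 110 112 121 124 118 119 109 109 108 110 109 111]
 [110 109 107 109 110 117 144 157 155 143 113 109 110 110 109 111]
 [110 110 108 108 112 111 120 126 127 123 111 109 109 110 111 111]
 [110 111 118 121 123 123 121 122 120 118 119 121 122 122 114 111]]
```

```bash
python3 - <<'E'
from h import *
rows(now(),down([.4044,-.1054,.16],-11.25),14)
E
```

```text
14 x [-0.     -0.      0.026  -0.103  -0.0521  0.0856] deg/row 2.2 mm/row 28.7
```

Request:
send_rows(plan=[[[0, 0, 0.026, -0.103, -0.052, 0.0855, 1], [0, 0, 0.026, -0.103, -0.052, 0.0855, 1], [0, 0, 0.026, -0.103, -0.052, 0.0855, 1], [0, 0, 0.026, -0.103, -0.052, 0.0855, 1], [0, 0, 0.026, -0.103, -0.052, 0.0855, 1], [0, 0, 0.026, -0.103, -0.052, 0.0855, 1], [0, 0, 0.026, -0.103, -0.052, 0.0855, 1], [0, 0, 0.026, -0.103, -0.052, 0.0855, 1], [0, 0, 0.026, -0.103, -0.052, 0.0855, 1], [0, 0, 0.026, -0.103, -0.052, 0.0855, 1], [0, 0, 0.026, -0.103, -0.052, 0.0855, 1], [0, 0, 0.026, -0.103, -0.052, 0.0855, 1], [0, 0, 0.026, -0.103, -0.052, 0.0855, 1], [0, 0, 0.026, -0.103, -0.052, 0.0855, 1], [0, 0, 0, 0, 0, 0, 1], [0, 0, 0, 0, 0, 0, 1]]])

```text
clock: 3.2
position: [0.4041, -0.1046, 0.1596]
ee_rot: [0.773, 0.635, -0.001, -0.001]
ft_force: [0.7, 0.1, 1.6]
grip_width: 1.003
grasp_force: 0.0
```

```bash
python3 - <<'E'
from h import *
o=get_obs();np.save("w2.npy",np.r_[o["position"],o["ee_rot"]]);print(o["clock"],o["position"],o["ee_rot"],o["joint_pos"])
im=optics.camera("wrist")[:,:,::-1].copy()
K=cal("wrist",o)
d=np.array([np.cos(np.radians(78.75)),np.sin(np.radians(78.75)),0])
for s in(-.084,0,.084):
    u=proj(K,np.array([.4044,-.1054,.012])+d*s)[0];print(u);cv2.circle(im,tuple(np.round(u).astype(int)),2,(0,0,255),-1)
cv2.imwrite("pics/w2.png",im)
E
```

```text
3.2 [ 0.4041 -0.1046  0.1596] [ 0.7726  0.6349 -0.0005 -0.0007] [-0.5061 -0.1333  0.6172  2.088   0.0835  1.1655 -0.1211]
[320.7761 307.5204]
[320.9467 218.8682]
[321.1452 115.7192]
```

View pics/w2.png

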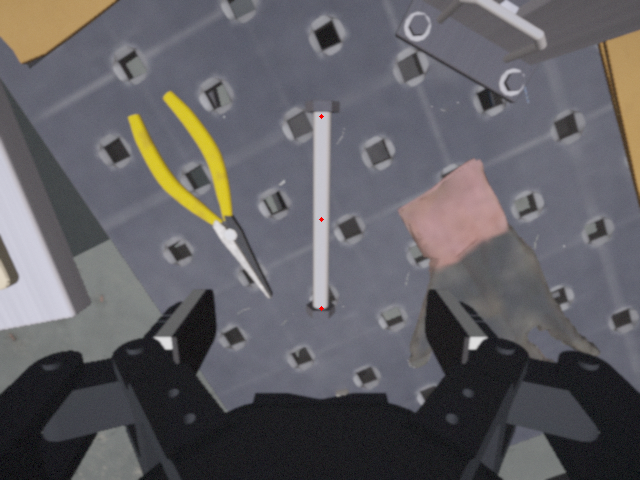

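```bash
python3 - <<'E'
from h import *
w=np.load("w2.npy");o={"position":w[:3],"ee_rot":w[3:]};K=cal("wrist",o)
a=onz(K,(321,111),.014);b=onz(K,(320.5,303),.014);c=(a+b)/2;print(a,b,np.linalg.norm(a-b),c,np.degrees(np.arctan2(*(a-b)[1::-1])))
rows(now(),down([c[0],c[1],.020],-11.3),7)
E
```

```text
[ 0.4213 -0.0196  0.014 ] [ 0.3888 -0.1822  0.014 ] 0.16581589919917505 [ 0.4051 -0.1009  0.014 ] 78.70204633828742
7 x [-0.     -0.      0.0004  0.0022 -0.0004  0.1003] deg/row 0.0 mm/row 20.1
```

Request:
send_rows(plan=[[[0, 0, 0, 0.0025, 0, 0.1, 0.6], [0, 0, 0, 0.0025, 0, 0.1, 0.6], [0, 0, 0, 0.0025, 0, 0.1, 0.6], [0, 0, 0, 0.0025, 0, 0.1, 0.6], [0, 0, 0, 0.0025, 0, 0.1, 0.6], [0, 0, 0, 0.0025, 0, 0.1, 0.6], [0, 0, 0, 0.0025, 0, 0.1, 0.6], [0, 0, 0, 0, 0, 0, 0.6], [0, 0, 0, 0, 0, 0, 0], [0, 0, 0, 0, 0, 0, 0], [0, 0, 0, 0, 0, 0, 0], [0, 0, 0, 0, 0, 0, 0], [0, 0, 0, 0, 0, 0, 0], [0, 0, 0, 0, 0, 0, 0], [0, 0, 0, 0, 0, 0, 0]]], squeeze=60)

```text
clock: 4.5
position: [0.4057, -0.1017, 0.0207]
ee_rot: [0.773, 0.635, 0.0, 0.0]
ft_force: [-0.0, -0.4, -0.6]
grip_width: -0.004
grasp_force: 0.0
```

```bash
python3 - <<'E'
from h import *
o=get_obs();im=optics.camera("wrist")[:,:,::-1].copy();t=optics.camera("top")[:,:,::-1]
cv2.imwrite("pics/w3.png",np.hstack([im[:,100:540],cv2.resize(t[270:350,310:430],(360,240),interpolation=cv2.INTER_CUBIC) if 0 else np.vstack([cv2.resize(t[270:350,310:430],(360,240),interpolation=cv2.INTER_CUBIC),np.zeros((240,360,3),np.uint8)])]))
E
```

```text
(no output)
```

View pics/w3.png

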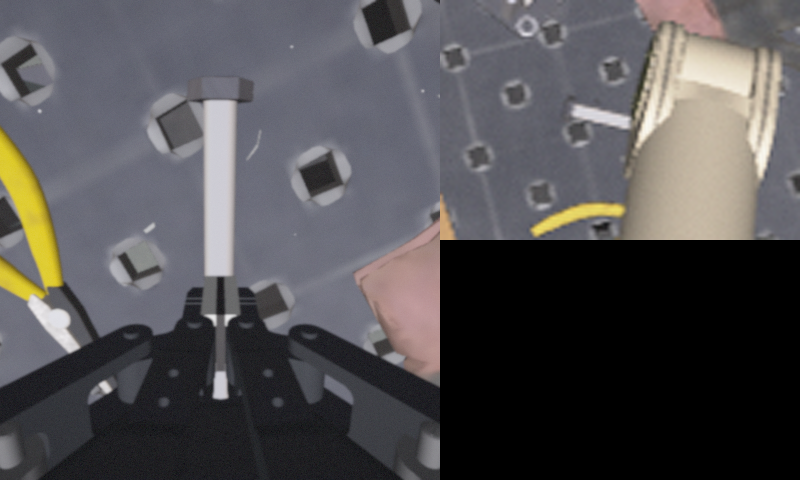

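The wrist view shows the bar still on the table and centred under the jaws, from the head at (220,90) down to the fingers at (220,277). The fingers shut above it, so the tips weren't as deep as I assumed. I'll reopen and feel downward.

Request:
send_rows(plan=[[[0, 0, 0, 0, 0, 0, 0.35], [0, 0, 0, 0, 0, 0, 0.35], [0, 0, 0, 0, 0, 0, 0.35], [0, 0, 0, 0, 0, 0.01, 0.35], [0, 0, 0, 0, 0, 0.01, 0.35], [0, 0, 0, 0, 0, 0, 0.35]]])

```text
clock: 5.1
position: [0.4053, -0.1017, 0.0159]
ee_rot: [0.773, 0.635, -0.0, -0.0]
ft_force: [-0.5, 0.7, -1.1]
grip_width: 0.346
grasp_force: 0.0
```

Request:
send_rows(plan=[[[0, 0, 0, 0, 0, 0.01, 0.35], [0, 0, 0, 0, 0, 0.01, 0.35], [0, 0, 0, 0, 0, 0, 0.35]]])

```text
clock: 5.35
position: [0.4053, -0.1017, 0.012]
ee_rot: [0.773, 0.635, -0.0, -0.0]
ft_force: [-0.8, 0.1, -0.0]
grip_width: 0.352
grasp_force: 0.0
```

Request:
send_rows(plan=[[[0, 0, 0, 0, 0, 0, 0.2], [0, 0, 0, 0, 0, 0, 0.2], [0, 0, 0, 0, 0, 0, 0], [0, 0, 0, 0, 0, 0, 0], [0, 0, 0, 0, 0, 0, 0], [0, 0, 0, 0, 0, 0, 0]]], squeeze=60)

```text
clock: 5.85
position: [0.407, -0.102, 0.0143]
ee_rot: [0.773, 0.634, 0.001, 0.0]
ft_force: [-9.6, 0.7, 35.4]
grip_width: 0.004
grasp_force: 18.8
```

Request:
send_rows(plan=[[[0, 0, 0, 0, 0, 0, 0.35], [0, 0, 0, 0, 0, 0, 0.35], [0, 0, 0, 0, 0, 0, 0.35], [0, 0, 0, 0, 0, 0, 0.35], [0, 0, 0, 0, 0, 0.01, 0.35], [0, 0, 0, 0, 0, 0.01, 0.35], [0, 0, 0, 0, 0, 0, 0.35]]])

```text
clock: 6.43
position: [0.404, -0.1014, 0.0082]
ee_rot: [0.773, 0.635, -0.001, -0.002]
ft_force: [-0.6, 0.4, -0.0]
grip_width: 0.351
grasp_force: 0.8
```

```bash
python3 - <<'E'
from h import *
o=get_obs();print(o["position"],o["ft_force"],o["grip_width"])
im=optics.camera("wrist")[:,:,::-1].copy();cv2.imwrite("pics/w4.png",cv2.resize(im[60:420,200:440],None,fx=1.66,fy=1.66,interpolation=cv2.INTER_CUBIC))
E
```

```text
[ 0.404  -0.1014  0.0082] [-0.589   0.4049 -0.0014] 0.3514902023707354
```

View pics/w4.png

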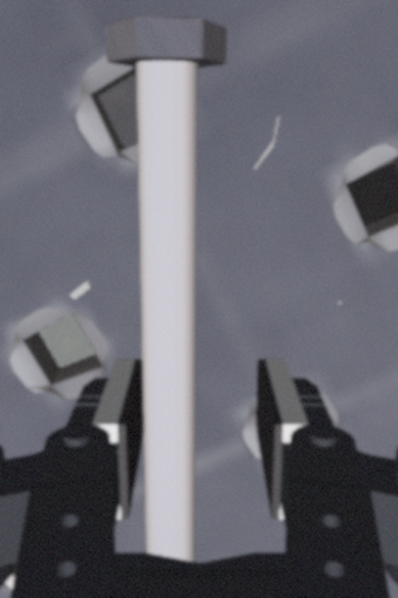

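The view shows the bar between the pads, touching the left one, so the tips really sit farther back than stated. I'll go a little lower, watch the force, then close.

Request:
send_rows(plan=[[[0, 0, 0, 0, 0, 0.01, 0.35], [0, 0, 0, 0, 0, 0.01, 0.35], [0, 0, 0, 0, 0, 0, 0.35]]])

```text
clock: 6.73
position: [0.4052, -0.1017, 0.0039]
ee_rot: [0.773, 0.635, -0.0, -0.0]
ft_force: [-0.9, 0.4, -0.4]
grip_width: 0.349
grasp_force: 0.6
```

Request:
send_rows(plan=[[[0, 0, 0, 0, 0, 0.01, 0.35], [0, 0, 0, 0, 0, 0, 0.35]]])

```text
clock: 6.9
position: [0.4055, -0.1018, 0.002]
ee_rot: [0.773, 0.635, -0.0, -0.0]
ft_force: [-0.6, 0.7, 0.1]
grip_width: 0.354
grasp_force: 0.4
```

Request:
send_rows(plan=[[[0, 0, 0, 0, 0, 0, 0], [0, 0, 0, 0, 0, 0, 0], [0, 0, 0, 0, 0, 0, 0], [0, 0, 0, 0, 0, 0, 0], [0, 0, 0, 0, 0, 0, 0]]], squeeze=60)

```text
clock: 7.32
position: [0.4057, -0.1018, 0.0025]
ee_rot: [0.773, 0.635, 0.0, 0.0]
ft_force: [-2.3, 0.5, 2.7]
grip_width: 0.134
grasp_force: 58.6
```

```bash
python3 - <<'E'
from h import *
N=now()
# far-head inner face in w4: row 97.3, col 320 at TCP z .0082, bar top z .019
K=cal("wrist",{"position":np.array([.404,-.1014,.0082]),"ee_rot":np.array([.773,.635,0,0])/np.hypot(.773,.635)})
for z in(.012,.019,.024):
    p=onz(K,(320,97.3),z);print(z,(np.linalg.inv(down([.404,-.1014,.0082],-11.25))@np.r_[p,1])[:3])
c,s=np.cos(-.1545),np.sin(-.1545);m=np.array([.5753-.015*c,.3502-.015*s]);print(m)
U=N.copy();U[2,3]=.25
rows(N,U,8);rows(U,down([*m,.25],-8.85),16)
E
```

```text
0.012 [ 0.0831 -0.0002 -0.0038]
0.019 [ 0.0825 -0.0002 -0.0108]
0.024 [ 0.0821 -0.0002 -0.0158]
[0.5605 0.3525]
8 x [ 0.      0.      0.      0.      0.     -0.1547] deg/row 0.0 mm/row 30.9
16 x [ 0.     -0.     -0.0017  0.1483  0.0227  0.    ] deg/row 0.1 mm/row 30.0
```

Request:
send_rows(plan=[[[0, 0, 0, 0, 0, -0.05, 0], [0, 0, 0, 0, 0, -0.1, 0], [0, 0, 0, 0, 0, -0.155, 0], [0, 0, 0, 0, 0, -0.155, 0], [0, 0, 0, 0, 0, -0.155, 0], [0, 0, 0, 0, 0, -0.155, 0], [0, 0, 0, 0, 0, -0.155, 0], [0, 0, 0, 0, 0, -0.155, 0], [0, 0, 0, 0, 0, -0.155, 0], [0, 0, 0, 0, 0, 0, 0]]])

```text
clock: 8.15
position: [0.4081, -0.1021, 0.2547]
ee_rot: [0.773, 0.635, 0.004, 0.002]
ft_force: [-0.5, -0.5, -2.3]
grip_width: 0.134
grasp_force: 59.1
```

Request:
send_rows(plan=[[[0, 0, -0.0017, 0.148, 0.0227, 0, 0], [0, 0, -0.0017, 0.148, 0.0227, 0, 0], [0, 0, -0.0017, 0.148, 0.0227, 0, 0], [0, 0, -0.0017, 0.148, 0.0227, 0, 0], [0, 0, -0.0017, 0.148, 0.0227, 0, 0], [0, 0, -0.0017, 0.148, 0.0227, 0, 0], [0, 0, -0.0017, 0.148, 0.0227, 0, 0], [0, 0, -0.0017, 0.148, 0.0227, 0, 0], [0, 0, -0.0017, 0.148, 0.0227, 0, 0], [0, 0, -0.0017, 0.148, 0.0227, 0, 0], [0, 0, -0.0017, 0.148, 0.0227, 0, 0], [0, 0, -0.0017, 0.148, 0.0227, 0, 0], [0, 0, -0.0017, 0.148, 0.0227, 0, 0], [0, 0, -0.0017, 0.148, 0.0227, 0, 0], [0, 0, -0.0017, 0.148, 0.0227, 0, 0], [0, 0, -0.0017, 0.148, 0.0227, 0, 0], [0, 0, 0, 0, 0, 0, 0], [0, 0, 0, 0, 0, 0, 0]]])

```text
clock: 9.65
position: [0.5598, 0.3536, 0.2473]
ee_rot: [0.759, 0.651, -0.001, -0.0]
ft_force: [0.2, -1.4, -2.8]
grip_width: 0.133
grasp_force: 59.1
```

```bash
python3 - <<'E'
from h import *
o=get_obs();im=optics.camera("wrist");cv2.imwrite("pics/w5.png",im[:,:,::-1])
g=cv2.cvtColor(im,cv2.COLOR_RGB2GRAY)
for r in range(60,280,12):
    row=g[r,280:365].astype(int);i=np.where(row>150)[0];print(r,(i.min()+280,i.max()+280,len(i)) if len(i) else None,end=" ")
print()
c,s=np.cos(-.1545),np.sin(-.1545);m=np.array([.5753-.015*c,.3502-.015*s])
rows(now(),down([*m,.125],-8.85),6)
E
```

```text
60 (np.int64(280), np.int64(361), 26) 72 (np.int64(280), np.int64(286), 7) 84 None 96 (np.int64(306), np.int64(334), 29) 108 (np.int64(304), np.int64(336), 33) 120 (np.int64(280), np.int64(364), 82) 132 (np.int64(280), np.int64(364), 82) 144 (np.int64(280), np.int64(335), 36) 156 (np.int64(280), np.int64(335), 39) 168 (np.int64(280), np.int64(335), 36) 180 (np.int64(281), np.int64(335), 36) 192 (np.int64(281), np.int64(335), 36) 204 (np.int64(282), np.int64(335), 36) 216 (np.int64(283), np.int64(334), 34) 228 (np.int64(283), np.int64(334), 34) 240 (np.int64(283), np.int64(334), 39) 252 (np.int64(283), np.int64(334), 34) 264 (np.int64(283), np.int64(364), 80) 276 (np.int64(305), np.int64(334), 30) 
6 x [-0.0001  0.0002  0.      0.0007  0.0001  0.1025] deg/row 0.0 mm/row 20.5
```

Request:
send_rows(plan=[[[0, 0, 0, 0.0007, 0, 0.1025, 0], [0, 0, 0, 0.0007, 0, 0.1025, 0], [0, 0, 0, 0.0007, 0, 0.1025, 0], [0, 0, 0, 0.0007, 0, 0.1025, 0], [0, 0, 0, 0.0007, 0, 0.1025, 0], [0, 0, 0, 0.0007, 0, 0.1025, 0], [0, 0, 0, 0, 0, 0, 0], [0, 0, 0, 0, 0, 0, 0]]])

```text
clock: 10.37
position: [0.5602, 0.3512, 0.126]
ee_rot: [0.76, 0.65, -0.001, 0.0]
ft_force: [0.1, 0.6, -0.6]
grip_width: 0.129
grasp_force: 59.1
```

```bash
python3 - <<'E'
from h import *
o=get_obs();print(o["position"]);im=optics.camera("wrist")[:,:,::-1].copy()
K=cal("wrist",o);v=[.5753,.3502,-.1545];c,s=np.cos(v[2]),np.sin(v[2])
for x in(-.045,-.015,.015):
  for y in(.07,.078):
    u=proj(K,[v[0]+c*x-s*y,v[1]+s*x+c*y,.101])[0];cv2.circle(im,tuple(np.round(u).astype(int)),1,(0,0,255),-1);print(u)
cv2.imwrite("pics/w6.png",cv2.resize(im[0:200,200:440],None,fx=3,fy=3,interpolation=cv2.INTER_CUBIC))
c0=np.array([v[0]-.015*c,v[1]-.015*s]);rows(now(),down([*c0,.104],-8.85),5)
E
```

```text
[0.5602 0.3512 0.126 ]
[255.9017 130.2284]
[255.0026 112.1317]
[320.21   130.0998]
[320.1777 111.9993]
[384.5322 129.9711]
[385.367  111.8669]
5 x [ 0.0001 -0.     -0.0002  0.0006 -0.0005  0.0234] deg/row 0.0 mm/row 4.7
```

View pics/w6.png

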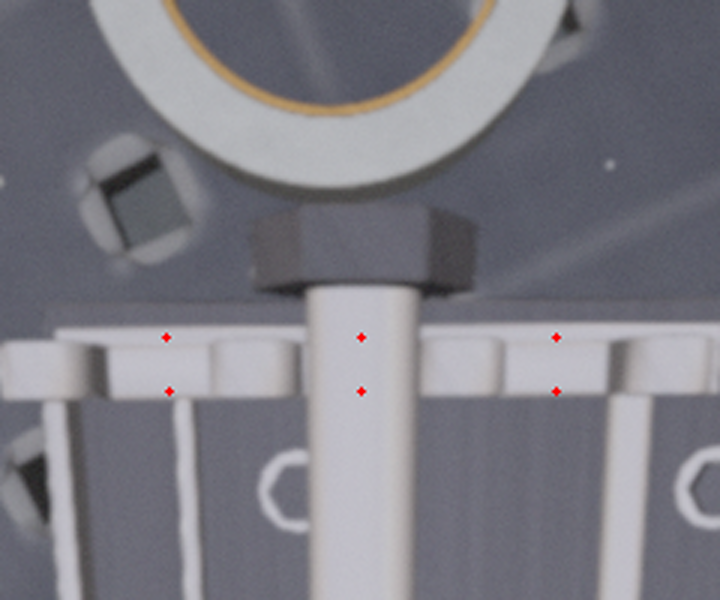

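The last view shows the bar centred over the middle notch: bar at x=362 in the crop, notch gap 295–423. The head is outside the cheek. I'll lower it in.

Request:
send_rows(plan=[[[0, 0, 0, 0, 0, 0.024, 0], [0, 0, 0, 0, 0, 0.024, 0], [0, 0, 0, 0, 0, 0.024, 0], [0, 0, 0, 0, 0, 0.024, 0], [0, 0, 0, 0, 0, 0.024, 0], [0, 0, 0, 0, 0, 0, 0]]])

```text
clock: 10.92
position: [0.5598, 0.3522, 0.1011]
ee_rot: [0.76, 0.65, -0.001, -0.0]
ft_force: [0.0, -0.0, -2.4]
grip_width: 0.134
grasp_force: 59.1
```

Request:
send_rows(plan=[[[0, 0, 0, 0, 0, 0.01, 0], [0, 0, 0, 0, 0, 0.01, 0], [0, 0, 0, 0, 0, 0, 0]]])

```text
clock: 11.17
position: [0.5606, 0.3526, 0.0986]
ee_rot: [0.76, 0.65, 0.0, -0.0]
ft_force: [-0.2, -0.5, -2.0]
grip_width: 0.134
grasp_force: 59.4
```

Request:
send_rows(plan=[[[0, 0, 0, 0, 0, 0.005, 0], [0, 0, 0, 0, 0, 0, 0.3], [0, 0, 0, 0, 0, 0, 0.4], [0, 0, 0, 0, 0, 0, 0.4], [0, 0, 0, 0, 0, 0, 0.4], [0, 0, 0, 0, 0, -0.03, 0.4], [0, 0, 0, 0, 0, -0.1, 0.4], [0, 0, 0, 0, 0, -0.16, 0.4], [0, 0, 0, 0, 0, -0.16, 0.4], [0, 0, 0, 0, 0, -0.16, 0.4], [0, 0, 0, 0, 0, -0.16, 0.4], [0, 0, 0, 0, 0, 0, 0.4]]])

```text
clock: 12.17
position: [0.5626, 0.3536, 0.2595]
ee_rot: [0.76, 0.65, 0.005, 0.0]
ft_force: [0.5, 0.4, 1.1]
grip_width: 0.397
grasp_force: 0.0
```

```bash
python3 - <<'E'
from h import *
o=get_obs();np.save("w7.npy",np.r_[o["position"],o["ee_rot"]]);print(o["position"],o["grip_width"])
im=optics.camera("wrist");cv2.imwrite("pics/w7.png",im[:,:,::-1]);g=cv2.cvtColor(im,cv2.COLOR_RGB2GRAY)
K=cal("wrist",o);v=[.5753,.3502,-.1545];c,s=np.cos(v[2]),np.sin(v[2])
W=lambda x,y,z:np.array([v[0]+c*x-s*y,v[1]+s*x+c*y,z])
# rectified plane z=.108 in rest frame: profile across x at several y
for y in(-.05,-.03,.0,.03,.05,.06):
    X=np.array([[proj(K,W(x,y,.115))[0] for x in np.arange(-.04,.0101,.002)]],np.float32)
    print(y,cv2.remap(g,X[...,0],X[...,1],cv2.INTER_LINEAR)[0])
E
```

```text
[0.5626 0.3536 0.2595] 0.3974673208942903
-0.05 [ 96  97  97  96  97 101 105 109 111 135 181 191 190 191 190 168 116 100
 100 100 101  98 100 100 100 100]
-0.03 [104 105 106 108 105 107 106 105 108 131 180 191 190 190 190 170 119 109
 106 107 108 107 108 106 106 105]
0.0 [106 104 106 105 106 107 106 107 105 127 178 191 191 190 191 171 120 108
 110 109 106 110 108 107 107 103]
0.03 [107 105 108 107 107 107 107 108 108 122 177 189 191 191 190 173 124 107
 109 110 111 111 108 112 108 107]
0.05 [105 106 108 114 166 160 113 108 116 159 179 189 192 189 189 173 126 107
 110 107 110 107 108 111 108 108]
0.06 [107 109 108 107 110 133 166 176 161 146 176 189 189 191 190 175 126 106
 110 105 111 109 108 112 108 107]
```

The bar lies parallel at rest x ≈ −15.5 mm along its whole length. Now the plate.

```bash
python3 - <<'E'
from h import *
rows(now(),down([.585,.065,.285],51.5),14)
E
```

```text
14 x [ 0.0003 -0.0001 -0.0502 -0.1047 -0.0272 -0.0106] deg/row 4.3 mm/row 21.7
```

Request:
send_rows(plan=[[[0.0003, 0, -0.0502, -0.105, -0.027, -0.0106, 0.4], [0.0003, 0, -0.0502, -0.105, -0.027, -0.0106, 0.4], [0.0003, 0, -0.0502, -0.105, -0.027, -0.0106, 0.4], [0.0003, 0, -0.0502, -0.105, -0.027, -0.0106, 0.4], [0.0003, 0, -0.0502, -0.105, -0.027, -0.0106, 0.4], [0.0003, 0, -0.0502, -0.105, -0.027, -0.0106, 0.4], [0.0003, 0, -0.0502, -0.105, -0.027, -0.0106, 0.4], [0.0003, 0, -0.0502, -0.105, -0.027, -0.0106, 0.4], [0.0003, 0, -0.0502, -0.105, -0.027, -0.0106, 0.4], [0.0003, 0, -0.0502, -0.105, -0.027, -0.0106, 0.4], [0.0003, 0, -0.0502, -0.105, -0.027, -0.0106, 0.4], [0.0003, 0, -0.0502, -0.105, -0.027, -0.0106, 0.4], [0.0003, 0, -0.0502, -0.105, -0.027, -0.0106, 0.4], [0.0003, 0, -0.0502, -0.105, -0.027, -0.0106, 0.4], [0, 0, 0, 0, 0, 0, 0.4], [0, 0, 0, 0, 0, 0, 0.4], [0, 0, 0, 0, 0, 0, 0.4]]])

```text
clock: 13.63
position: [0.584, 0.0644, 0.2804]
ee_rot: [0.33, 0.944, -0.002, -0.003]
ft_force: [0.5, 0.1, -0.1]
grip_width: 0.402
grasp_force: 0.0
```

```bash
cat > top.py <<'E'
from h import *
o=get_obs();np.save("w8.npy",np.r_[o["position"],o["ee_rot"]]);print(o["clock"],o["position"],o["ee_rot"],o["joint_pos"])
im=optics.camera("wrist");cv2.imwrite("pics/w8.png",im[:,:,::-1]);g=cv2.cvtColor(im,cv2.COLOR_RGB2GRAY)
K=cal("wrist",o);T=now()
# rectified z=.178 plane in tool coordinates (tool x along plate, y across)
xs=np.arange(-.07,.0901,.002);ys=np.arange(-.03,.0301,.001)
G=np.array([[proj(K,np.r_[(T@[x,y,0,1])[:2],.178])[0] for y in ys] for x in xs],np.float32)
r=cv2.remap(g,G[...,0],G[...,1],cv2.INTER_LINEAR)
for x,l in zip(xs,r):
    if round(x*1e3)%6==0:
        b=l>150;i=np.where(b)[0];print(round(x,3),(round(ys[i[0]],3),round(ys[i[-1]],3),len(i)) if len(i) else None, l[20:41:2])
E
python3 top.py
```

```text
13.6333 [0.584  0.0644 0.2804] [ 0.3299  0.944  -0.002  -0.0028] [-0.4816  0.2325  0.3549  1.4936 -0.0799  1.4368  0.7742]
-0.066 (np.float64(-0.029), np.float64(0.029), 59) [165 164 165 164 164 164 163 162 164 165 164]
-0.06 (np.float64(-0.029), np.float64(0.029), 59) [164 165 164 165 165 164 165 164 163 163 164]
-0.054 (np.float64(-0.029), np.float64(0.029), 59) [163 164 164 165 164 164 164 164 162 164 162]
-0.048 (np.float64(-0.028), np.float64(0.029), 58) [164 164 163 162 167 204 211 212 210 204 171]
-0.042 (np.float64(-0.024), np.float64(0.029), 54) [164 162 162 161 166 201 210 212 213 205 170]
-0.036 (np.float64(-0.019), np.float64(0.03), 50) [162 160 160 161 166 206 211 211 209 202 169]
-0.03 (np.float64(-0.014), np.float64(0.03), 45) [162 161 161 160 164 201 209 211 214 202 163]
-0.024 (np.float64(-0.009), np.float64(0.026), 36) [148 162 162 161 172 207 212 212 212 198 163]
-0.018 (np.float64(-0.005), np.float64(0.017), 23) [107 111 132 160 171 204 207 209 209 198 164]
-0.012 (np.float64(-0.001), np.float64(0.01), 12) [109 108 110 109 138 206 210 212 211 195 151]
-0.006 (np.f
[... 640 characters left out ...]
212 212 209 194]
0.036 (np.float64(-0.005), np.float64(0.011), 17) [111 111 132 194 185 210 213 211 210 207 190]
0.042 (np.float64(-0.004), np.float64(0.01), 15) [112 113 121 170 178 211 211 212 211 199 164]
0.048 (np.float64(-0.002), np.float64(0.008), 11) [113 117 116 115 164 209 212 214 213 185 116]
0.054 None [113 111 112 111 113 125 126 127 123 113 110]
0.06 None [108 110 109 107 111 109 105 109 107 105 106]
0.066 None [104 102 102 103 103 106 104 107 114 124 124]
0.072 None [106 106 101 104 108 119 118 112 107 106 107]
0.078 None [106 112 112 106 103 104 101  99 101 100 101]
0.084 None [101 104 102 101 102 101  98  98  99 101 101]
0.09 None [101 102  98 101  98 102  99 100  99 101 111]
```

Request:
send_rows(plan=[[[0, 0, 0, 0.005, 0.019, 0, 0.4], [0, 0, 0, 0, 0, 0.11, 0.4], [0, 0, 0, 0, 0, 0.11, 0.4], [0, 0, 0, 0, 0, 0.11, 0.4], [0, 0, 0, 0, 0, 0.11, 0.4], [0, 0, 0, 0, 0, 0.11, 0.4], [0, 0, 0, 0, 0, 0.11, 0.4], [0, 0, 0, 0, 0, 0.025, 0.4], [0, 0, 0, 0, 0, 0, 0.4]]])

```text
clock: 14.43
position: [0.5841, 0.0679, 0.1426]
ee_rot: [0.329, 0.944, -0.003, -0.004]
ft_force: [-0.4, -0.2, 0.3]
grip_width: 0.403
grasp_force: 0.0
```

Request:
send_rows(plan=[[[0, 0, 0, 0, 0, 0, 0], [0, 0, 0, 0, 0, 0, 0], [0, 0, 0, 0, 0, 0, 0], [0, 0, 0, 0, 0, 0, 0], [0, 0, 0, 0, 0, 0, 0], [0, 0, 0, 0, 0, 0, 0]]], squeeze=80)

```text
clock: 14.93
position: [0.5863, 0.0674, 0.1458]
ee_rot: [0.329, 0.944, -0.001, -0.001]
ft_force: [-0.1, 0.4, 7.3]
grip_width: 0.102
grasp_force: 79.3
```

```bash
cat > tgt.py <<'E'
from h import *
v=[.5753,.3502,-.1545];c,s=np.cos(v[2]),np.sin(v[2])
def W(x,y,z):return np.array([v[0]+c*x-s*y,v[1]+s*x+c*y,z])
def leanpose(x0,zf,tilt,L=.138,y=0):
    t=np.radians(tilt);return down(W(x0+L*np.sin(t),y,zf+L*np.cos(t)),np.degrees(v[2]),tilt)
E
python3 - <<'E'
from tgt import *
N=now();U=N.copy();U[2,3]=.345;C=leanpose(-.071,.20,22);print(C[:3,3])
rows(U,C,16);rows(U,C,18);rows(C,leanpose(-.071,.04,22),8)
E
```

```text
[0.5562 0.3532 0.328 ]
16 x [0.0144 0.0084 0.0433 0.0894 0.0291 0.0033] deg/row 4.0 mm/row 18.8
18 x [0.0128 0.0075 0.0385 0.0795 0.0255 0.003 ] deg/row 3.5 mm/row 16.7
8 x [0.     0.     0.     0.     0.0375 0.0927] deg/row 0.0 mm/row 20.0
```

Request:
send_rows(plan=[[[0, 0, 0, 0, 0, -0.03, 0], [0, 0, 0, 0, 0, -0.08, 0], [0, 0, 0, 0, 0, -0.13, 0], [0, 0, 0, 0, 0, -0.15, 0], [0, 0, 0, 0, 0, -0.15, 0], [0, 0, 0, 0, 0, -0.15, 0], [0, 0, 0, 0, 0, -0.15, 0], [0, 0, 0, 0, 0, -0.15, 0], [0, 0, 0, 0, 0, 0, 0], [0, 0, 0, 0, 0, 0, 0]]])

```text
clock: 15.77
position: [0.5868, 0.0673, 0.3434]
ee_rot: [0.33, 0.944, -0.001, -0.001]
ft_force: [-0.4, -0.6, -5.1]
grip_width: 0.101
grasp_force: 78.5
```

Request:
send_rows(plan=[[[0.0128, 0.0075, 0.0385, 0.0795, 0.0255, 0.003, 0], [0.0128, 0.0075, 0.0385, 0.0795, 0.0255, 0.003, 0], [0.0128, 0.0075, 0.0385, 0.0795, 0.0255, 0.003, 0], [0.0128, 0.0075, 0.0385, 0.0795, 0.0255, 0.003, 0], [0.0128, 0.0075, 0.0385, 0.0795, 0.0255, 0.003, 0], [0.0128, 0.0075, 0.0385, 0.0795, 0.0255, 0.003, 0], [0.0128, 0.0075, 0.0385, 0.0795, 0.0255, 0.003, 0], [0.0128, 0.0075, 0.0385, 0.0795, 0.0255, 0.003, 0], [0.0128, 0.0075, 0.0385, 0.0795, 0.0255, 0.003, 0], [0.0128, 0.0075, 0.0385, 0.0795, 0.0255, 0.003, 0], [0.0128, 0.0075, 0.0385, 0.0795, 0.0255, 0.003, 0], [0.0128, 0.0075, 0.0385, 0.0795, 0.0255, 0.003, 0], [0.0128, 0.0075, 0.0385, 0.0795, 0.0255, 0.003, 0], [0.0128, 0.0075, 0.0385, 0.0795, 0.0255, 0.003, 0], [0.0128, 0.0075, 0.0385, 0.0795, 0.0255, 0.003, 0], [0.0128, 0.0075, 0.0385, 0.0795, 0.0255, 0.003, 0], [0.0128, 0.0075, 0.0385, 0.0795, 0.0255, 0.003, 0], [0.0128, 0.0075, 0.0385, 0.0795, 0.0255, 0.003, 0], [0, 0, 0, 0, 0, 0, 0], [0, 0, 0, 0, 0, 0, 0]]])

```text
clock: 17.43
position: [0.556, 0.3532, 0.3215]
ee_rot: [0.745, 0.638, -0.128, -0.146]
ft_force: [-0.4, -0.6, -4.1]
grip_width: 0.099
grasp_force: 78.5
```

```bash
python3 - <<'E'
from tgt import *
N=now();o=get_obs();C=leanpose(-.071,.20,22);print(N[:3,3],C[:3,3],R.from_matrix(C[:3,:3].T@N[:3,:3]).as_rotvec(degrees=True),o["joint_pos"])
rows(N,leanpose(-.071,.035,22),8)
E
```

```text
[0.556  0.3532 0.3215] [0.5562 0.3532 0.328 ] [ 0.3778 -0.2654  0.0515] [-0.6909  0.672   0.3705  0.8734 -0.4449  1.9575 -0.6124]
8 x [-0.0005  0.0004 -0.0001  0.0003  0.0376  0.0917] deg/row 0.1 mm/row 19.8
```

Request:
send_rows(plan=[[[-0.0005, 0.0004, 0, 0, 0.0376, 0.0917, 0], [-0.0005, 0.0004, 0, 0, 0.0376, 0.0917, 0], [-0.0005, 0.0004, 0, 0, 0.0376, 0.0917, 0], [-0.0005, 0.0004, 0, 0, 0.0376, 0.0917, 0], [-0.0005, 0.0004, 0, 0, 0.0376, 0.0917, 0], [-0.0005, 0.0004, 0, 0, 0.0376, 0.0917, 0], [-0.0005, 0.0004, 0, 0, 0.0376, 0.0917, 0], [-0.0005, 0.0004, 0, 0, 0.0376, 0.0917, 0], [0, 0, 0, 0, 0, 0, 0], [0, 0, 0, 0, 0, 0, 0]]])

```text
clock: 18.27
position: [0.5559, 0.3522, 0.1654]
ee_rot: [0.746, 0.638, -0.123, -0.145]
ft_force: [-0.4, -0.5, -3.8]
grip_width: 0.098
grasp_force: 78.6
```

```bash
python3 - <<'E'
from tgt import *
N=now();o=get_obs();C=leanpose(-.071,.035,22);print(N[:3,3]-C[:3,3],R.from_matrix(C[:3,:3].T@N[:3,:3]).as_rotvec(degrees=True),o["ft_force"])
cv2.imwrite("pics/s9.png",optics.camera("scene")[:,:,::-1]);cv2.imwrite("pics/w9.png",optics.camera("wrist")[:,:,::-1])
rows(N,leanpose(-.071,.016,22),4)
E
```

```text
[-0.0003 -0.001   0.0024] [-0.0291  0.0846  0.03  ] [-0.3789 -0.5473 -3.7545]
4 x [ 0.0001 -0.0002 -0.0001  0.0012  0.0102  0.0248] deg/row 0.0 mm/row 5.4
```

Request:
send_rows(plan=[[[0, 0, 0, 0.001, 0.0102, 0.0248, 0], [0, 0, 0, 0.001, 0.0102, 0.0248, 0], [0, 0, 0, 0.001, 0.0102, 0.0248, 0], [0, 0, 0, 0.001, 0.0102, 0.0248, 0], [0, 0, 0, 0, 0, 0, 0], [0, 0, 0, 0, 0, 0, 0]]])

```text
clock: 18.87
position: [0.5567, 0.3538, 0.144]
ee_rot: [0.746, 0.638, -0.123, -0.145]
ft_force: [0.5, -0.3, -3.8]
grip_width: 0.105
grasp_force: 78.5
```

Request:
send_rows(plan=[[[0, 0, 0, 0, 0.004, 0.01, 0], [0, 0, 0, 0, 0.004, 0.01, 0], [0, 0, 0, 0, 0, 0, 0]]])

```text
clock: 19.12
position: [0.5569, 0.3538, 0.1399]
ee_rot: [0.746, 0.638, -0.122, -0.145]
ft_force: [0.5, 0.1, -5.0]
grip_width: 0.1
grasp_force: 78.7
```

Request:
send_rows(plan=[[[0, 0, 0, 0, 0.0037, 0.0093, 0], [0, 0, 0, 0, 0, 0, 0], [0, 0, 0, 0, 0, 0, 0]]])

```text
clock: 19.37
position: [0.5569, 0.3539, 0.1382]
ee_rot: [0.746, 0.638, -0.122, -0.145]
ft_force: [-0.1, -0.1, -4.4]
grip_width: 0.102
grasp_force: 78.7
```

Request:
send_rows(plan=[[[0, 0, 0, 0, 0.0028, 0.007, 0], [0, 0, 0, 0, 0, 0, 0], [0, 0, 0, 0, 0, 0, 0]]])

```text
clock: 19.62
position: [0.5574, 0.354, 0.1376]
ee_rot: [0.746, 0.638, -0.122, -0.145]
ft_force: [2.1, -0.1, 2.9]
grip_width: 0.104
grasp_force: 79.7
```

Request:
send_rows(plan=[[[0, 0, 0, 0, 0, 0, 0.14], [0, 0, 0, 0, 0, 0, 0.17], [0, 0, 0, 0, 0, 0, 0.2], [0, 0, 0, 0, 0, 0, 0.25], [0, 0, 0, 0, 0, 0, 0.35], [0, 0, 0, 0, 0, 0, 0.42], [0, 0, 0, 0, 0, 0, 0.42], [0, 0, 0, 0, 0, 0, 0.42]]], squeeze=20)

```text
clock: 20.28
position: [0.5569, 0.3539, 0.1367]
ee_rot: [0.746, 0.638, -0.122, -0.145]
ft_force: [-0.1, 0.4, 0.1]
grip_width: 0.418
grasp_force: 0.0
```

Request:
send_rows(plan=[[[0, 0, 0, 0, 0, -0.03, 0.42], [0, 0, 0, 0, 0, -0.06, 0.42], [0, 0, 0, 0, 0, -0.1, 0.42], [0, 0, 0, 0, 0, -0.15, 0.42], [0, 0, 0, 0, 0, -0.15, 0.42], [0, 0, 0, 0, 0, -0.15, 0.42], [0, 0, 0, 0, 0, 0, 0.42], [0, 0, 0, 0, 0, 0, 0.42], [0, 0, 0, 0, 0, 0, 0.42]]])

```text
clock: 21.03
position: [0.604, 0.3461, 0.2551]
ee_rot: [0.746, 0.638, -0.122, -0.145]
ft_force: [-0.0, 0.6, -0.2]
grip_width: 0.425
grasp_force: 0.0
```

```bash
python3 - <<'E'
from tgt import *
from scipy.optimize import least_squares
o=get_obs();print(o["clock"],o["position"],o["ft_force"],o["grasp_force"])
im=optics.camera("wrist");cv2.imwrite("pics/w10.png",im[:,:,::-1]);g=cv2.cvtColor(im,cv2.COLOR_RGB2GRAY)
for n in("top","scene"):cv2.imwrite(f"pics/{n}10.png",optics.camera(n)[:,:,::-1])
K=cal("wrist",o)
# profile across the plate's top edge, rest frame, plane z=.165
for y in(-.06,-.054,-.048,-.03,0,.03,.044,.048,.052,.056,.06):
    X=np.array([[proj(K,W(x,y,.165))[0] for x in np.arange(-.03,.0301,.003)]],np.float32)
    print(y,X[0,10].round(),cv2.remap(g,X[...,0],X[...,1],cv2.INTER_LINEAR)[0])
E
```

```text
21.0333 [0.604  0.3461 0.2551] [-0.0186  0.5762 -0.2316] 0.0
-0.06 [329. 312.] [153 154 152 153 151 152 154 152 135  91  98 101  96  73  75  87  93  94
  87  34  34]
-0.054 [329. 305.] [153 153 155 153 153 150 151 153 131  52 165 185 184 138  48  75  95  97
  94  35  40]
-0.048 [329. 298.] [167 110 142 154 152 151 175 187 198 190 190 186 184 145 166 182 179 121
  92  42  33]
-0.03 [329. 275.] [154 153 101  91  92  92  93 152 196 199 200 188 184 145  92  96 104 105
  90  28  74]
0 [329. 236.] [151 150 149 158 154  89 102 165 199 198 200 189 184 148 136 105  99 162
 106 101 104]
0.03 [329. 194.] [ 95  95  97 152 138  93 103 171 201 198 201 188 185 151 100 103 105 102
 103 105 103]
0.044 [330. 174.] [ 96  96  93 150 142  90 104 168 201 199 198 188 185 152  99 105 106 103
 105 105 104]
0.048 [330. 168.] [ 96  96  97 157 144  91 104 167 200 201 200 188 185 152 100 103 104 104
 106 105 104]
0.052 [330. 162.] [ 97  98 122 159 142  90 102 135 122 125 135 184 184 153 117 165 165 114
 105 105 105]
0.056 [330. 156.] [ 97 110 131 152 141  89 103 109  96 103 177 183 185 151 103 105 102 167
 105 107 104]
0.06 [330. 150.] [ 96 107  90 145 131  89 102 101 103 120 182 185 186 152 149 139 141 148
 103 105 103]
```

```bash
python3 -c "
from workcell import job
print(job.hand_in())"
```

```text
the job is handed in; nothing more can be done
None
```

I handed the job in at about 21 s. The last camera check showed the bar seated in the middle notches, and the slotted plate leaning back on it, square and centred, released and clear of the gripper; hand-in gave no verdict.

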